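Put the setting block away and index the ladder-rail stop to its next slot

TASK

The middle-sized setting block stands on the ladder rail in the way of the sliding stop: put it back, upright and fully down, into its own empty pocket in the block rack and let go of it. Then pull the stop's spring lock knob up until the pin is clear, slide the stop one slot along toward the tall end stop, and let the pin go fully home in that next slot. Finish with the fingers still gripping the knob and the pin fully home; leave the other two blocks in their pockets and the things round about where they are.

Things in the scene. Friction and masses are not known exactly. Their poses are not given: they have to be found in the camera images.
- rail: fixed ladder rail, 66 mm wide, 230 mm long: dark steel base, on it an aluminium ladder bar 44 mm wide, its top 22 mm above the bench. Origin at the bench under the slot where the pin starts; x across, y along the rail toward the tall end stop (top at z = 52 mm, face at y = 136 mm), z up. Pin slots between the rungs, 11 mm long, at y = -40, 0, 40, 80, 120 mm
- next_slot (a point): centre of the mouth of the next slot toward the tall end stop, on the ladder's top: 0, 40, 22 mm in the rail's frame
- stop_slide (a joint): position of the grey sliding stop (60 mm wide, 44 mm long, top 33.5 mm above the bench, plunger at its centre) along the rail's +y, m; about 0 at the start, 0.040 = pin over the next slot. The pin is 8 mm thick: 1.5 mm play each way in a slot. Slides with about 1.5 N of friction once the pin is clear
- lock_pin (a joint): lift of the spring plunger (knob and pin together), m: 0 = pin fully home, 10 mm deep in a slot; 0.010 = pin tip level with the ladder's top; 0.016 = end of travel. A spring drives it down with about 5 N at 0 and 8 N at 0.013; released over a slot it drops in by itself
- lock_knob: black round knob of the plunger, 27 mm diameter, 24 mm tall; origin at the centre of its underside, z up. Its underside is 20 mm above the carriage's top plate when the pin is home; between them are the thin shaft (9 mm) and a barrel (19 mm diameter, 9 mm tall, on the plate)
- knob_middle (a point): middle of the knob, 12 mm above its underside, on the plunger's axis; 66 mm above the bench when the pin is home
- block_mid: the middle-sized setting block, plain aluminium, 36 x 24 x 70 mm (x, y, z), standing upright on the ladder between the stop and the tall end stop at the start, its 36 mm side across the rail to within about 9 degrees; about 160 g. Origin at the centre of its underside
- stand_mid: fixed wooden stand, 62 x 54 mm, with the middle block's empty pocket; one of three in a row, 57 mm apart along y, in any order, on a plywood base 70 x 178 x 6 mm. Top 38 mm above the bench; origin at the centre of its underside; x across the row, y along it. The pocket takes the block with its 36 mm side along x, its 24 mm side along y
- pocket_mid (a point): centre of the floor of the empty pocket, 13 mm above the bench; the pocket is 25 mm deep and 39 x 27 mm (x, y), with 2 mm chamfered edges
- block_thin: the thin setting block, 28 x 16 x 55 mm, loose in its own pocket; origin at the centre of its underside. Leave it in place
- block_thick: the thick setting block, 44 x 32 x 80 mm, loose in its own pocket; origin at the centre of its underside. Leave it in place
- wax_tin: round tin, 71 mm diameter, 74 mm tall, to the left; leave alone
- brad_box: carton, 57 x 92 x 41 mm, to the right by the tool chest; leave alone
- glue_small: glue bottle, 60 mm diameter, 162 mm tall, near the tool chest; leave alone
- spring_clamp: black spring clamp, 60 x 123 x 26 mm, lying at the right behind; leave alone
- carpenter_pencil: flat pencil 177 mm long, lying near the bench's front edge; leave alone
Mind the look-alikes: they are no part of the job. What is shaped like the block_mid but turquoise or yellow is not meant.

How it is judged:
By the outcome, as a careful person would: the job done as asked, in the order asked, and still so for the second after the job is handed in, while the arm keeps its last pose, push and grip.
It also fails if it takes over 48 s, if anything falls off the work surface, if the arm or the gripper's body presses on something with over 40 N, if the wrist force passes 120 N, or if a joint passes its speed limit or range.

ROBOT

A 7-joint arm with a two-finger parallel gripper is mounted at the origin on a cart in front of the work surface, level with it; the furniture and walls round the work are solid. World frame = base frame: x ahead of the robot, y to its left, z up, the work surface at z = 0. Lengths are in m, angles in rad, forces in N, time in s.
With the tool pointing down it reaches from about 0.4 to 0.875 m from the base axis. Payload 19.3 kg.
Tool frame: the origin (TCP) lies on the mounting face of the last link; the fingertips stand 173 mm ahead of it and the grasp point (between the pads) lies 155 mm ahead of it; z points along the fingers, y is the line along which they close (so a half turn about z gives the same grasp; the last joint's range is limited). The gripper opens to 85 mm and grips with 20 to 120 N. Pads are 22 mm wide; open, the fingers measure 114 mm over their backs; the gripper's body (76 mm by 85 mm) begins 54 mm behind the grasp point. The pads swing forward as they close: fully open they stand 13 mm farther back than shut.
Start: joints at [1.19, 0.521, -0.036, 1.599, 0.021, 1.021, -0.113], TCP at [0.191, -0.595, 0.405] pointing down, gripper open.
Joint ranges: [-2.91, 2.91], [-0.3, 2.13], [-1.5, 1.42], [0.17, 2.43], [-1.26, 4.41], [0.16, 1.93], [-2.52, 2.52]. Speed limits (rad/s): [1.89, 1.89, 2.39, 2.39, 3.01, 3.01, 3.01].

INTERFACE

Orientations are given as [roll, pitch, yaw] about the fixed x, y, z axes, in that order (R = Rz(yaw) Ry(pitch) Rx(roll)).
In Python, from workcell import bot, vision gives the robot as it stands.
- The arm moves only by the shell command python3 -m creep 'ROWS' [FORCE]. ROWS is JSON, a list that holds one entry, the list of rows, each a list of 7 numbers: the opening, from -1 (shut) to 1 (fully open), then the shift along the tool's x, y, z in cm, then the turn, a rotation vector about the tool's x, y, z in rad. In form: [[[grip, tx, ty, tz, rx, ry, rz], ...]]. A call has 1 to 12 rows; each row shifts and turns the commanded pose from where the row before left it, along the tool's axes as they then stand; what a row does not reach is not made up. A row lasts 1/8 s, in which the tool goes at most 62.5 mm and 10.7 degrees, less where a joint would pass 70% of its speed; a pose out of reach is approached as far as the arm can. A call with a gripper value outside its range is refused whole. The fingers move at their own pace and stop on an object; FORCE is the grip in N (left out, the last holds). Time passes only in rows, so rows that do not move let the fingers close. It gives the time, the measured TCP pose, the force, the opening and the grip force at its end, in the units of the state.
- bot.observe(): the state, without advancing time (a new reading comes with each control period).
- vision.grab_frame(name): name is "side" or "top" or "wrist"; returns a dict with "image" (400x640x3 uint8, blue, green, red), "depth" (400x640 float32, m along the optical axis (not along the pixel's ray), 0 where there is no reading), "fovy" (degrees; the focal length in pixels is half the picture's height over the tangent of half this angle, whatever the lens; pixels are square), "cx", "cy" (the principal point, pixels), "cam_to_world" (4x4, takes a point from camera to world coordinates); the wrist camera has in their place "tool_from_camera" (4x4, takes a point from camera to tool coordinates, whose origin is the TCP and whose axes are the flange's). Camera axes: x right, y down, z forward; pixel columns grow to the right and rows downward; lengths in m; the calibration is good to about 2 mm. A picture is of the moment at which its call begins: read the wrist's pose just before it.
- bot.job_done(): hands the job in; it is judged then, once.
The state is a dict: "clock": time; "qpos": joint angles; "qd": joint speeds; "joint_efforts": joint torques, N m; "position": TCP position; "tool_rot": TCP orientation; "force": force on the tool from outside, world axes, zero at the start; "moment": the same for the moment, N m; "grip_width": finger opening in m; "finger_force": force on a finger pad.
Only numpy, scipy, OpenCV 4.12 (cv2) and the standard library are available. Lean on these libraries where they do the work, as an engineer would, in place of code of your own. Each camera call takes 0.05 s, during which the arm holds its last target. There are 200 camera calls.

## Working session

There is one attempt and no reset: what is moved stays moved. The work goes in short steps, Python scripts to look and compute and a shell command to move; the robot and the scene stay as the last step left them, time stands still between calls to the robot, and variables do not carry over. Pictures are saved under pics/ and viewed, at most 10 in all, crops included, and the job is handed in when it is done.

```bash
mkdir -p pics; cat > h.py <<'E'
import numpy as np, cv2
from workcell import bot, vision
def cam(name):
    s=bot.observe(); f=vision.grab_frame(name)
    if 'cam_to_world' in f: T=np.array(f['cam_to_world'])
    else:
        from scipy.spatial.transform import Rotation as R
        W=np.eye(4); W[:3,:3]=R.from_euler('xyz',s['tool_rot']).as_matrix(); W[:3,3]=s['position']
        T=W@np.array(f['tool_from_camera'])
    f['T']=T; f['f']=200/np.tan(np.radians(f['fovy'])/2); return f
def cloud(f):
    v,u=np.mgrid[0:400,0:640]; d=f['depth']
    P=np.stack([(u-f['cx'])/f['f']*d,(v-f['cy'])/f['f']*d,d],-1)
    return P@f['T'][:3,:3].T+f['T'][:3,3]
def ray(f,u,v,z):
    r=f['T'][:3,:3]@np.array([(u-f['cx'])/f['f'],(v-f['cy'])/f['f'],1.]); o=f['T'][:3,3]
    return o+r*(z-o[2])/r[2]
E
python3 - <<'E'
from h import *
s=bot.observe(); print(s)
for n in ('top','side'):
    f=cam(n); cv2.imwrite(f'pics/{n}0.png',f['image']); print(n,f['T'].round(3).tolist(),f['f'],f['cx'],f['cy']); np.savez(f'{n}0.npz',**{k:v for k,v in f.items()})
E
ls
```

```text
{'clock': 0.0, 'qpos': array([ 1.18978912,  0.52199314, -0.03632575,  1.59999729,  0.0212035 ,
        1.02108129, -0.11279427]), 'qd': array([-0.00145645, -0.0011826 ,  0.001641  , -0.00061787, -0.00054686,
       -0.00060015,  0.00057409]), 'joint_efforts': array([ 4.28450612e-04, -9.27096176e+01,  1.97980665e+00, -3.69933486e+01,
        1.78772846e-02,  8.14705360e-03, -3.11969825e-05]), 'position': array([ 0.1910772 , -0.59493064,  0.40414248]), 'tool_rot': array([-3.14050170e+00,  8.11259447e-05,  3.10803217e-01]), 'force': array([-0.49411591, -0.52735952, -0.09241255]), 'moment': array([-0.04344913,  0.01817038,  0.02904395]), 'finger_force': 0.0, 'grip_width': 0.08546016415159398}
top [[-0.0, -0.987, 0.163, 0.387], [-1.0, -0.001, -0.009, -0.154], [0.009, -0.163, -0.987, 1.004], [0.0, 0.0, 0.0, 1.0]] 370.3665251532016 315.2641178481771 197.615604863728
side [[0.581, 0.638, -0.505, 1.03], [0.814, -0.446, 0.373, -0.509], [0.013, -0.628, -0.778, 0.846], [0.0, 0.0, 0.0, 1.0]] 473.95864418990686 318.9465177211759 199.8261161672032
h.py
pics
side0.npz
top0.npz
```

View pics/top0.png

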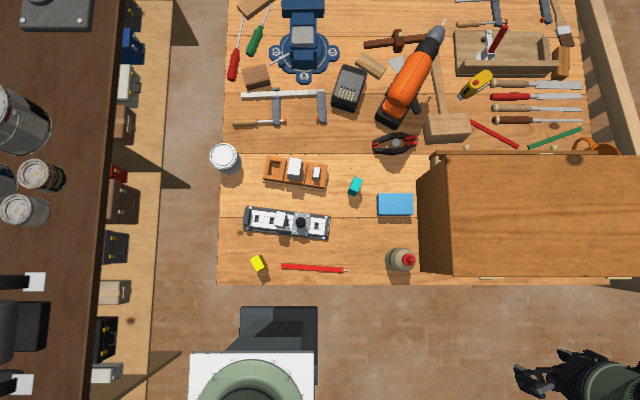

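View pics/side0.png

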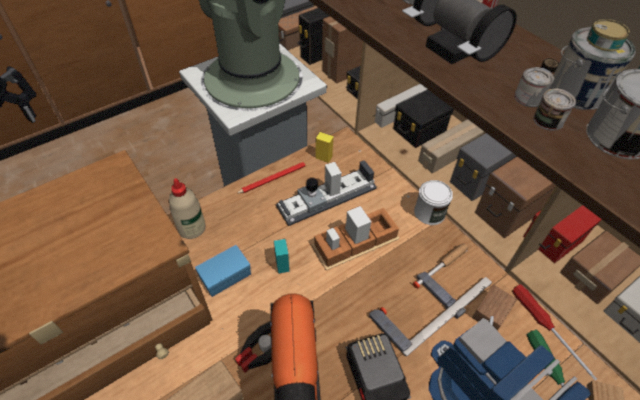

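The top view shows the rail at about (287,223), with the black knob at (301,222), the block just left of it and the tall end stop at the far left (248,222). The rack is at (295,172), and its left pocket (273,170) is empty. The side view agrees: candidates for block_mid are plain aluminium on the rail at side (333,178), turquoise at (281,256) and yellow at (324,147). Only the first is aluminium and standing on the rail between the stop and the end stop. I'll confirm that in an enlarged crop.

```bash
python3 - <<'E'
from h import *
t=dict(np.load('top0.npz')); s=dict(np.load('side0.npz'))
a=cv2.resize(t['image'][145:250,225:345],None,fx=5,fy=5,interpolation=cv2.INTER_CUBIC)[:300*2]
b=cv2.resize(s['image'][130:270,265:425],(640,560),interpolation=cv2.INTER_CUBIC)
cv2.imwrite('pics/ct.png',a); cv2.imwrite('pics/cs.png',b)
P=cloud(t)
for zlo,zhi,n in((.045,.06,'endstop52'),(.07,.082,'knobtop78'),(.083,.1,'92-93 block/thick'),(.060,.0695,'thin68')):
    m=((P[...,2]>zlo)&(P[...,2]<zhi)&(P[...,0]>.35)&(P[...,0]<.62)&(P[...,1]<.12)&(P[...,1]>-.25)).astype(np.uint8)
    k,l,st,c=cv2.connectedComponentsWithStats(m)
    for i in range(1,k):
        if st[i,4]>8: q=P[l==i]; print(n,st[i],q.min(0).round(3),q.max(0).round(3),q.mean(0).round(4))
E
```

```text
endstop52 [219 169  11   2  12] [0.617 0.066 0.046] [0.619 0.089 0.06 ] [0.6181 0.0768 0.0523]
endstop52 [243 208   8  17 100] [0.475 0.007 0.045] [0.517 0.024 0.055] [0.4956 0.0154 0.0514]
knobtop78 [288 175  10   2  10] [ 0.596 -0.116  0.07 ] [ 0.599 -0.092  0.081] [ 0.5975 -0.1041  0.0751]
knobtop78 [296 217  10  11  86] [ 0.466 -0.137  0.07 ] [ 0.491 -0.114  0.082] [ 0.4784 -0.1254  0.0775]
knobtop78 [250 255  15  16  83] [ 0.36  -0.036  0.07 ] [ 0.396 -0.001  0.075] [ 0.3771 -0.0179  0.0715]
92-93 block/thick [287 165  14  11 125] [ 0.595 -0.124  0.083] [ 0.62  -0.091  0.098] [ 0.6074 -0.1079  0.0927]
92-93 block/thick [274 211  12  16 145] [ 0.467 -0.088  0.086] [ 0.504 -0.06   0.096] [ 0.4853 -0.0742  0.092 ]
thin68 [220 168   7   2   9] [0.617 0.07  0.061] [0.619 0.084 0.069] [0.618  0.0764 0.0645]
thin68 [313 168   7  10  51] [ 0.595 -0.172  0.062] [ 0.62  -0.157  0.069] [ 0.607  -0.1644  0.0673]
thin68 [254 259  10   5  18] [ 0.377 -0.032  0.062] [ 0.386 -0.01   0.069] [ 0.382  -0.0209  0.0674]
```

View pics/ct.png

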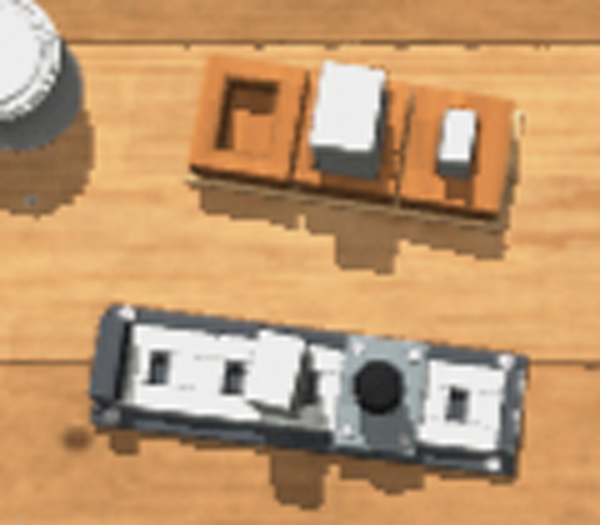

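View pics/cs.png

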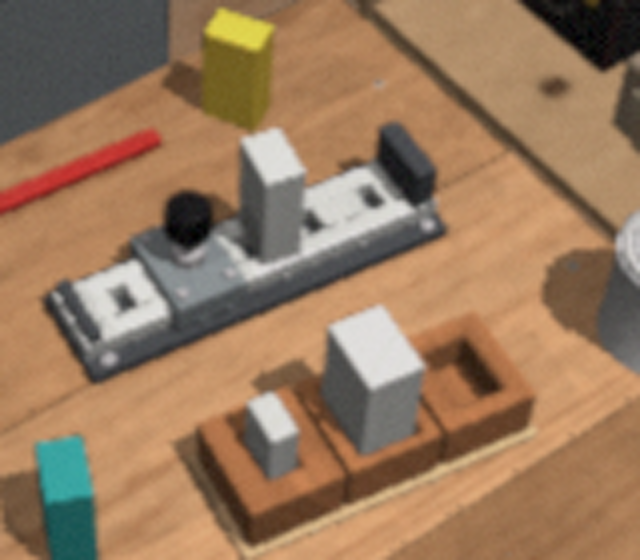

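The crops confirm it: the plain aluminium block on the rail between the grey stop and the tall end stop (side about (333,178), top (279,219)) is block_mid. The empty pocket is the rack's +y one, at top (273,170). Next I'll plan the approach for a close wrist view.

```bash
cat >> h.py <<'E'
from scipy.spatial.transform import Rotation as R
def plan(pos,yaw,n,start=None):
    s=bot.observe(); p0,r0=(np.array(s['position']),s['tool_rot'][2]) if start is None else start
    dy=(yaw-r0+np.pi)%(2*np.pi)-np.pi
    d=(np.array(pos)-p0)/n*100; out=[]
    for i in range(n):
        M=R.from_euler('xyz',[np.pi,0,r0+dy*i/n]).as_matrix()
        out.append([*(M.T@d).round(2),0,0,round(-dy/n,4)])
    print(out)
E
python3 - <<'E'
from h import *
t=dict(np.load('top0.npz')); P=cloud(t)
m=(P[...,0]>.1)&(P[...,0]<.75)&(P[...,1]<-.15)&(P[...,1]>-.7)&(P[...,2]>.12)
q=P[m]; 
for lo in (-.7,-.6,-.5,-.4,-.3,-.2):
    k=q[(q[:,1]>lo)&(q[:,1]<lo+.1)]; print(lo,k.min(0).round(2) if len(k) else 0,k.max(0).round(2) if len(k) else 0)
f=cam('wrist'); print(f['tool_from_camera'].round(3),f['f'],f['cx'],f['cy'])
plan([.52,-.09,.42],1.449,11)
E
```

```text
-0.7 [ 0.19 -0.7   0.14] [ 0.65 -0.6   0.47]
-0.6 [ 0.16 -0.6   0.12] [ 0.67 -0.5   0.54]
-0.5 [ 0.35 -0.5   0.12] [ 0.65 -0.44  0.26]
-0.4 [ 0.37 -0.39  0.12] [ 0.75 -0.33  0.23]
-0.3 0 0
-0.2 [ 0.39 -0.15  1.  ] [ 0.39 -0.15  1.  ]
[[-0.001 -0.966 -0.259  0.065]
 [ 1.    -0.001  0.     0.   ]
 [-0.    -0.259  0.966  0.029]
 [ 0.     0.     0.     1.   ]] 343.7844073099641 313.30951175282365 201.11883219635874
[[np.float64(4.25), np.float64(-3.46), np.float64(-0.14), 0, 0, np.float64(-0.1035)], [np.float64(4.58), np.float64(-3.0), np.float64(-0.14), 0, 0, np.float64(-0.1035)], [np.float64(4.87), np.float64(-2.51), np.float64(-0.14), 0, 0, np.float64(-0.1035)], [np.float64(5.1), np.float64(-1.99), np.float64(-0.14), 0, 0, np.float64(-0.1035)], [np.float64(5.28), np.float64(-1.45), np.float64(-0.14), 0, 0, np.float64(-0.1035)], [np.float64(5.4), np.float64(-0.9), np.float64(-0.14), 0, 0, np.float64(-0.1035)], [np.float64(5.47), np.float64(-0.34), np.float64(-0.14), 0, 0, np.float64(-0.1035)], [np.float64(5.47), np.float64(0.23), np.float64(-0.14), 0, 0, np.float64(-0.1035)], [np.float64(5.42), np.float64(0.79), np.float64(-0.14), 0, 0, np.float64(-0.1035)], [np.float64(5.31), np.float64(1.35), np.float64(-0.14), 0, 0, np.float64(-0.1035)], [np.float64(5.14), np.float64(1.89), np.float64(-0.14), 0, 0, np.float64(-0.1035)]]
```

```bash
python3 -m creep '[[[1,4.25,-3.46,-1,0,0,-0.1035],[1,4.58,-3.0,-1,0,0,-0.1035],[1,4.87,-2.5,-1,0,0,-0.1035],[1,5.1,-2,-1,0,0,-0.1035],[1,5.3,-1.45,0,0,0,-0.1035],[1,5.4,-0.9,0,0,0,-0.1035],[1,5.45,-0.35,0,0,0,-0.1035],[1,5.45,0.25,0,0,0,-0.1035],[1,5.4,0.8,0,0,0,-0.1035],[1,5.3,1.35,1,0,0,-0.1035],[1,5.15,1.9,1,0,0,-0.1035],[1,0,0,0,0,0,0]]]'
python3 - <<'E'
from h import *
s=bot.observe(); print(s['position'],s['tool_rot'],s['clock'],s['qpos'].round(2),s['qd'].round(3))
f=cam('wrist'); np.savez('w0.npz',**f); cv2.imwrite('pics/w0.png',f['image'])
E
```

```text
clock: 1.65
position: [0.5212, -0.0871, 0.4238]
tool_rot: [-3.141, -0.002, 1.456]
force: [-0.5, -0.9, -0.1]
grip_width: 0.0857
finger_force: 0.0
[ 0.52120972 -0.08707629  0.42381565] [-3.14061073e+00 -2.01864806e-03  1.45633913e+00] 1.65 [ 0.44  0.38 -0.5   1.81  0.21  1.   -0.26] [ 0.057 -0.03   0.058  0.02  -0.006  0.013  0.011]
```

View pics/w0.png

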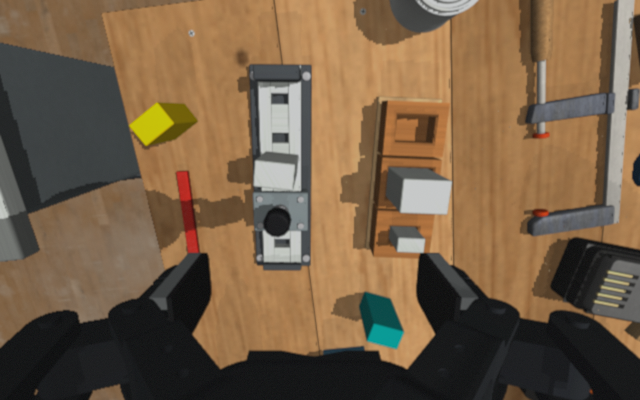

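The wrist view shows the block top at (275,170), the knob at (277,220), the empty pocket at (415,128) in the rack and the tall end stop at (279,72). Next I'll measure these in the depth cloud.

```bash
cat >> h.py <<'E'
def rect(q):
    (c,(w,h),a)=cv2.minAreaRect((q[:,:2]*1000).astype(np.float32)); return np.round(c,1),round(w,1),round(h,1),round(a,1)
def meas(f,box,zlo,zhi,zp=None):
    P=cloud(f); m=np.zeros((400,640),bool); u0,v0,u1,v1=box; m[v0:v1,u0:u1]=1
    m&=(P[...,2]>zlo)&(P[...,2]<zhi)
    k,l,st,_=cv2.connectedComponentsWithStats(m.astype(np.uint8)); i=1+np.argmax(st[1:,4]); m=l==i
    q=P[m]; v,u=np.nonzero(m)
    if zp: q=np.array([ray(f,a,b,zp) for a,b in zip(u,v)])
    return m,q
E
python3 - <<'E'
from h import *
f=dict(np.load('w0.npz'))
for n,b,lo,hi,zp in (('block',(245,140,310,205),.084,.1,.092),('knob',(255,195,300,245),.072,.084,.078),('endstop',(245,60,315,100),.046,.058,.052),
  ('ladder',(250,70,310,260),.018,.026,.022),('carriage',(245,185,315,240),.029,.037,.0335),('stand',(370,90,455,270),.032,.043,.038),('thick',(370,150,460,225),.086,.1,.093),('thin',(380,220,440,260),.06,.075,.068)):
    m,q=meas(f,b,lo,hi,zp); P=cloud(f)[m]; print(n,m.sum(),rect(q),q.mean(0).round(4),'depthz',np.median(P[:,2]).round(4))
# pocket: hole enclosed by stand-top mask
m,q=meas(f,(370,90,455,270),.032,.043,.038)
cs,h=cv2.findContours(m.astype(np.uint8),cv2.RETR_CCOMP,cv2.CHAIN_APPROX_NONE)
for c,hh in zip(cs,h[0]):
    if hh[3]>=0 and len(c)>30:
        q=np.array([ray(f,*p[0],.038) for p in c]); print('hole',c[:,0].mean(0),rect(q))
P=cloud(f)
g=(P[...,2]>.008)&(P[...,2]<.018); g[:,:390]=0; g[:,445:]=0; g[:100]=0;g[155:]=0
print('floor',g.sum(),rect(P[g]))
E
```

```text
block 1124 (array([487. , -73.9]), 25.3, 36.3, 77.5) [ 0.487  -0.0737  0.092 ] depthz 0.0937
knob 572 (array([ 480.9, -124.2]), 26.7, 25.3, 82.4) [ 0.4806 -0.1244  0.078 ] depthz 0.0795
endstop 776 (array([497.2,  15.5]), 14.1, 43.4, 83.4) [0.4971 0.0154 0.052 ] depthz 0.0536
ladder 2859 (array([486.2, -47.3]), 114.4, 51.2, 82.9) [ 0.4922 -0.032   0.022 ] depthz 0.0238
carriage 1416 (array([ 479.7, -124.7]), 44.6, 59.1, 83.4) [ 0.4816 -0.1209  0.0335] depthz 0.0353
stand 3086 (array([ 615.2, -137.7]), 112.6, 64.1, 81.1) [ 0.6094 -0.1376  0.038 ] depthz 0.0398
thick 1810 (array([ 619.1, -108.8]), 33.6, 46.3, 81.4) [ 0.6193 -0.1086  0.093 ] depthz 0.0948
thin 509 (array([ 610.3, -164.3]), 19.3, 30.5, 80.5) [ 0.6104 -0.1643  0.068 ] depthz 0.0697
floor 861 (array([636.2, -46.6]), 43.3, 54.7, 83.4)
```

```bash
python3 - <<'E'
from h import *
f=dict(np.load('w0.npz'))
m,q=meas(f,(370,90,455,162),.032,.043,.038); print(rect(q))
cs,h=cv2.findContours(m.astype(np.uint8),cv2.RETR_CCOMP,cv2.CHAIN_APPROX_NONE)
for c,hh in zip(cs,h[0]):
    if len(c)>20:
        q=np.array([ray(f,*p[0],.038) for p in c]); print(hh[3],c[:,0].mean(0),rect(q))
m,q=meas(f,(370,150,455,270),.032,.043,.038); print('two',rect(q))
# pocket floor seen through: world points z 9..18 inside hole
P=cloud(f); g=(P[...,2]>.009)&(P[...,2]<.019); u,v=range(395,440),0
g[:,:392]=0; g[:,437:]=0; g[:106]=0; g[150:]=0
print(rect(P[g]),np.median(P[g][:,2]))
t=dict(np.load('top0.npz'))
m,q=meas(t,(255,150,335,200),.032,.043,.038); print('top',rect(q),m.sum())
for n,b,lo,hi,zp in (('block',(260,200,292,235),.084,.1,.092),('knob',(290,210,312,235),.070,.084,.078),('thick',(280,150,310,190),.086,.1,.093)):
    m,q=meas(t,b,lo,hi,zp); print('top',n,rect(q))
E
```

```text
(array([628.5, -53.2]), 54.3, 64.0, 81.1)
-1 [414.81222707 128.14847162] (array([628.5, -53.2]), 54.3, 64.0, 81.1)
0 [414.         128.51587302] (array([627.9, -52.9]), 28.5, 39.3, 81.1)
two (array([ 615.2, -137.7]), 112.6, 64.1, 81.1)
(array([631.7, -53.8]), 27.0, 34.2, 81.1) 0.015129946779675385
top (array([ 618.5, -108.8]), 168.0, 63.3, 81.1) 910
top block (array([485.4, -74.3]), 24.1, 36.1, 76.8)
top knob (array([ 477.9, -125.4]), 25.2, 22.6, 0.3)
top thick (array([ 618.2, -109.1]), 32.1, 45.0, 81.1)
```

```bash
python3 - <<'E'
from h import *
plan([.487,-.0740,.4238-.05],1.353,2); 
E
```

```text
[[np.float64(0.56), np.float64(-1.75), np.float64(2.51), 0, 0, np.float64(0.0496)], [np.float64(0.47), np.float64(-1.78), np.float64(2.51), 0, 0, np.float64(0.0496)]]
```

```bash
python3 -m creep '[[[1,0.56,-1.75,2.5,0,0,0.05],[1,0.47,-1.78,2.5,0,0,0.05],[1,0,0,4,0,0,0],[1,0,0,4,0,0,0],[1,0,0,3,0,0,0],[1,0,0,2,0,0,0],[1,0,0,0,0,0,0],[1,0,0,0,0,0,0]]]' 40
python3 - <<'E'
from h import *
print(bot.observe()['qd'].round(3)); plan([.487,-.0740,.227],1.353,1)
E
```

```text
clock: 2.7
position: [0.4867, -0.0759, 0.2456]
tool_rot: [3.141, 0.0, 1.348]
force: [-0.4, 0.7, -0.1]
grip_width: 0.0856
finger_force: 0.0
[ 0.001 -0.007 -0.003 -0.001  0.001 -0.001 -0.003]
[[np.float64(0.19), np.float64(-0.01), np.float64(1.86), 0, 0, np.float64(-0.0048)]]
```

```bash
python3 -m creep '[[[1,0.2,0,1.2,0,0,0],[1,0,0,0.6,0,0,0],[1,0,0,0,0,0,0],[-1,0,0,0,0,0,0],[-1,0,0,0,0,0,0],[-1,0,0,0,0,0,0],[-1,0,0,0,0,0,0],[-1,0,0,0,0,0,0],[-1,0,0,0,0,0,0]]]' 40
```

```text
clock: 3.82
position: [0.487, -0.0734, 0.2269]
tool_rot: [3.141, 0.0, 1.349]
force: [-1.3, -0.1, 5.8]
grip_width: 0.0359
finger_force: 40.0
```

```bash
python3 - <<'E'
from h import *
s=bot.observe();p=s['position']; plan([.6280,-.0528,p[2]+.07],1.4155,5,(p+[0,0,.07],s['tool_rot'][2]))
E
```

```text
[[np.float64(1.02), np.float64(2.66), np.float64(0.0), 0, 0, np.float64(-0.0133)], [np.float64(0.99), np.float64(2.67), np.float64(0.0), 0, 0, np.float64(-0.0133)], [np.float64(0.95), np.float64(2.69), np.float64(0.0), 0, 0, np.float64(-0.0133)], [np.float64(0.92), np.float64(2.7), np.float64(0.0), 0, 0, np.float64(-0.0133)], [np.float64(0.88), np.float64(2.71), np.float64(0.0), 0, 0, np.float64(-0.0133)]]
```

```bash
python3 -m creep '[[[-1,0,0,-2,0,0,0],[-1,0,0,-2.5,0,0,0],[-1,0,0,-2.5,0,0,0],[-1,1.02,2.66,0,0,0,-0.0133],[-1,1,2.67,0,0,0,-0.0133],[-1,0.95,2.69,0,0,0,-0.0133],[-1,0.92,2.7,0,0,0,-0.0133],[-1,0.88,2.71,0,0,0,-0.0133],[-1,0,0,0,0,0,0],[-1,0,0,0,0,0,0],[-1,0,0,0,0,0,0]]]'
python3 - <<'E'
from h import *
s=bot.observe(); print(s['qd'].round(3))
f=cam('wrist'); np.savez('w1.npz',**f); cv2.imwrite('pics/w1.png',f['image'])
P=cloud(f); bz=s['position'][2]-.155-.05+.07; print('expected top z',bz)
m,q=meas(f,(150,100,520,400),bz-.008,bz+.010); v,u=np.nonzero(m); print(m.sum(),u.min(),u.max(),v.min(),v.max(),rect(q),np.median(q[:,2]))
T=cam('top'); S=cam('side'); np.savez('t1.npz',**T); np.savez('s1.npz',**S)
E
```

```text
clock: 5.2
position: [0.6275, -0.0529, 0.2967]
tool_rot: [-3.141, 0.0, 1.415]
force: [0.4, -0.0, -2.8]
grip_width: 0.0354
finger_force: 40.9
[-0.001 -0.001  0.001 -0.004  0.     0.001 -0.   ]
expected top z 0.16174218286880276
9528 212 415 262 336 (array([627.3, -52.7]), 26.4, 63.6, 81.2) 0.16343614363448616
```

View pics/w1.png

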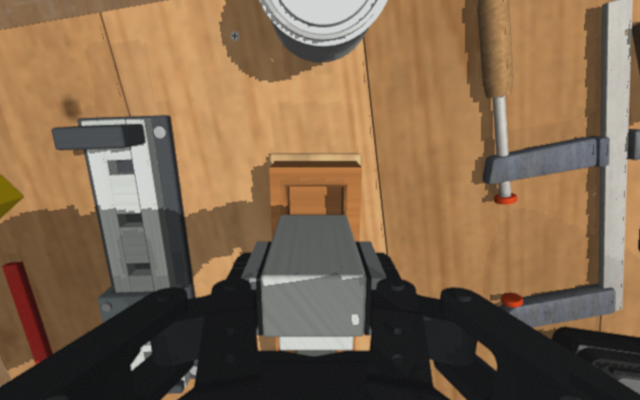

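The wrist view shows the block held, with its top at about (315,308) and front face at (313,250). The pocket's far edge is visible at about (315,188) in front of it. Next I'll measure the block's front face against the pocket's front edge.

```bash
python3 - <<'E'
from h import *
f=dict(np.load('w1.npz')); P=cloud(f)
a=np.radians(81.1); ey=np.array([np.cos(a),np.sin(a)]); ex=np.array([np.sin(a),-np.cos(a)])
m0=np.array([628.2,-53.1])/1000
L=lambda q:(np.c_[(q[:,:2]-m0)@ex,(q[:,:2]-m0)@ey]*1000)
# top face
M=np.zeros((400,640),bool); M[270:345,262:370]=1; m=M&(abs(P[...,2]-.1634)<.003)
v,u=np.nonzero(m); k=(u>285)&(u<345)
q=np.array([ray(f,x,y,.1617) for x,y in zip(u,v)]); l=L(q); print('top y range',np.percentile(l[k][:,1],[0,1,50,99,100]).round(1),'x', [np.percentile(l[:,0],[1,99]).round(1)],rect(q))
# front face
M[:]=0; M[220:275,285:345]=1; m=M&(P[...,2]<.155)&(P[...,2]>.1); l=L(P[m]); zz=P[m][:,2]
print('front face y vs z',np.polyfit(zz,l[:,1],1),np.median(l[:,1]),'yaw',np.polyfit(l[:,0],l[:,1],1)); 
# front face left/right edges at rows
for r in (225,240,255,265):
    c=np.nonzero((P[r,250:380,2]>.09)&(P[r,250:380,2]<.165)&(np.abs(L(P[r,250:380])[:,1]-np.median(l[:,1]))<4))[0]+250
    print(r,c.min(),c.max(),L(P[r,[c.min(),c.max()]]).round(1).tolist(),P[r,c.min(),2].round(3))
# stand top: hole edges
M[:]=0; M[155:225,262:370]=1; m=M&(abs(P[...,2]-.0395)<.005); v,u=np.nonzero(m)
q=np.array([ray(f,x,y,.038) for x,y in zip(u,v)]); l=L(q)
for r in (192,200,206):
    s=np.sort(u[v==r]); j=np.argmax(np.diff(s)); e=np.array([ray(f,s[0],r,.038),ray(f,s[j],r,.038),ray(f,s[j+1],r,.038),ray(f,s[-1],r,.038)]); print('row',r,L(e).round(1).tolist())
k=(abs(l[:,0])<12); print('front band y',l[k][:,1].min().round(1),l[k][:,1].max().round(1))
E
```

```text
top y range [-13.3 -13.3  -0.4  11.4  12.2] x [array([-18.7,  18. ])] (array([627.8, -53.6]), 25.4, 38.2, 81.1)
front face y vs z [ 0.31539665 11.0611951 ] 11.098414225197455 yaw [-3.21977455e-04  1.11025604e+01]
225 277 349 [[-18.6, 10.8], [16.3, 10.5]] 0.11
240 273 354 [[-18.3, 10.9], [16.5, 10.4]] 0.13
255 251 376 [[-25.1, 10.6], [23.3, 10.1]] 0.145
265 250 379 [[-24.1, 10.2], [22.8, 10.2]] 0.153
row 192 [[-30.8, 9.9], [-19.1, 9.8], [20.0, 9.8], [31.0, 9.8]]
row 200 [[-30.3, 4.2], [-19.2, 4.2], [20.2, 4.1], [31.2, 4.1]]
row 206 [[-30.4, -0.1], [-19.3, -0.2], [20.3, -0.2], [31.4, -0.2]]
front band y 14.0 27.8
```

```bash
python3 -m creep '[[[-1,0.14,0.1,0,0,0,0],[-1,0,0,2.5,0,0,0],[-1,0,0,2.0,0,0,0],[-1,0,0,0.5,0,0,0],[-1,0,0,0,0,0,0],[-1,0,0,0,0,0,0]]]'; python3 -m creep '[[[-1,0,0,0.5,0,0,0],[-1,0,0,0.4,0,0,0],[-1,0,0,0,0,0,0]]]'
```

```text
clock: 6.1
position: [0.6295, -0.0514, 0.2474]
tool_rot: [3.141, -0.0, 1.416]
force: [-0.4, 0.6, -1.4]
grip_width: 0.0353
finger_force: 40.8
clock: 6.48
position: [0.6291, -0.0514, 0.2374]
tool_rot: [-3.141, 0.0, 1.416]
force: [0.1, -0.9, -2.0]
grip_width: 0.0357
finger_force: 40.8
```

```bash
python3 -m creep '[[[-1,0,0,0.6,0,0,0],[-1,0,0,0.6,0,0,0],[-1,0,0,0.4,0,0,0],[-1,0,0,0,0,0,0]]]'
```

```text
clock: 6.98
position: [0.6291, -0.0514, 0.2213]
tool_rot: [-3.141, 0.0, 1.416]
force: [-0.4, 0.6, -1.6]
grip_width: 0.0356
finger_force: 40.8
```

```bash
python3 -m creep '[[[-1,0,0,0.15,0,0,0],[-1,0,0,0.1,0,0,0],[-1,0,0,0,0,0,0]]]'; python3 -m creep '[[[-1,0,0,0.1,0,0,0],[-1,0,0,0,0,0,0]]]'
```

```text
clock: 7.35
position: [0.6292, -0.0514, 0.2192]
tool_rot: [3.142, -0.0, 1.416]
force: [0.0, 0.3, -1.0]
grip_width: 0.0357
finger_force: 40.8
clock: 7.6
position: [0.6292, -0.0514, 0.2182]
tool_rot: [-3.142, -0.0, 1.416]
force: [0.3, -0.3, -1.9]
grip_width: 0.0353
finger_force: 40.8
```

```bash
python3 -m creep '[[[-1,0,0,0.08,0,0,0],[-1,0,0,0,0,0,0]]]'; python3 -m creep '[[[-1,0,0,0.08,0,0,0],[-1,0,0,0,0,0,0]]]'
```

```text
clock: 7.85
position: [0.6292, -0.0513, 0.218]
tool_rot: [3.141, 0.0, 1.416]
force: [-4.0, 0.3, 8.9]
grip_width: 0.0355
finger_force: 42.0
clock: 8.1
position: [0.6292, -0.0513, 0.218]
tool_rot: [3.141, 0.0, 1.416]
force: [-8.2, -0.2, 21.3]
grip_width: 0.0356
finger_force: 43.7
```

```bash
python3 -m creep '[[[-1,0,0,-0.12,0,0,0],[0,0,0,0,0,0,0],[0.5,0,0,0,0,0,0],[1,0,0,0,0,0,0],[1,0,0,0,0,0,0],[1,0,0,-1,0,0,0],[1,0,0,-3,0,0,0],[1,0,0,-4,0,0,0],[1,0,0,-4,0,0,0],[1,0,0,-2,0,0,0],[1,0,0,0,0,0,0]]]'
python3 - <<'E'
from h import *
plan([.481,-.1245,.38],1.454,4)
for n in('wrist','top'):
    f=cam(n); P=cloud(f); m=(abs(P[...,0]-.629)<.03)&(abs(P[...,1]+.052)<.025)&(P[...,2]>.06)&(P[...,2]<.11)
    q=P[m]; print(n,m.sum(),rect(q),np.percentile(q[:,2],[10,50,90]).round(4)); np.savez(n+'2.npz',**f)
E
```

```text
clock: 9.48
position: [0.6294, -0.0514, 0.3592]
tool_rot: [3.139, -0.0, 1.416]
force: [-0.7, 0.2, 0.4]
grip_width: 0.0855
finger_force: 0.0
[[np.float64(-2.38), np.float64(-3.38), np.float64(-0.52), 0, 0, np.float64(-0.0096)], [np.float64(-2.35), np.float64(-3.4), np.float64(-0.52), 0, 0, np.float64(-0.0096)], [np.float64(-2.31), np.float64(-3.43), np.float64(-0.52), 0, 0, np.float64(-0.0096)], [np.float64(-2.28), np.float64(-3.45), np.float64(-0.52), 0, 0, np.float64(-0.0096)]]
wrist 1801 (array([628.8, -52.1]), 24.2, 35.9, 80.7) [0.0756 0.0846 0.0856]Traceback (most recent call last):
  File "<stdin>", line 5, in <module>
    return _quantile_unchecked(
        a, q, axis, out, overwrite_input, method, keepdims, weights)
    return _ureduce(a,
                    func=_quantile_ureduce_func,
    ...<5 lines>...
                    overwrite_input=overwrite_input,
                    method=method)
    r = func(a, **kwargs)
    result = _quantile(arr,
                       quantiles=q,
    ...<2 lines>...
                       out=out,
                       weights=wgt)
    slices_having_nans = np.isnan(arr[-1, ...])
                                  ~~~^^^^^^^^^
IndexError: index -1 is out of bounds for axis 0 with size 0
```

```bash
python3 -m creep '[[[1,-2.38,-3.4,0,0,0,-0.01],[1,-2.35,-3.4,0,0,0,-0.01],[1,-2.3,-3.4,0,0,0,-0.01],[1,-2.3,-3.4,0,0,0,-0.01],[1,0,0,3,0,0,0],[1,0,0,0,0,0,0],[1,0,0,0,0,0,0]]]'
python3 - <<'E'
from h import *
f=cam('wrist'); np.savez('w3.npz',**f); P=cloud(f); s=bot.observe()
m=(abs(P[...,0]-.481)<.02)&(abs(P[...,1]+.1245)<.02)&(P[...,2]>.073)&(P[...,2]<.084); v,u=np.nonzero(m)
q=np.array([ray(f,a,b,.078) for a,b in zip(u,v)]); print(m.sum(),rect(q),q.mean(0),u.mean(),v.mean()); c=(q[:,:2].max(0)+q[:,:2].min(0))/2; print(c)
plan([*c,.219],1.454,1)
E
```

```text
clock: 10.45
position: [0.4819, -0.1244, 0.3279]
tool_rot: [-3.141, -0.001, 1.456]
force: [1.3, -0.1, 0.3]
grip_width: 0.0856
finger_force: 0.0
1191 (array([ 480. , -124.7]), 26.5, 25.6, 83.4) [ 0.48005564 -0.12450851  0.078     ] 311.1007556675063 209.91603694374476
[ 0.47990112 -0.12470819]
[[np.float64(-0.05), np.float64(-0.21), np.float64(10.92), 0, 0, np.float64(0.0024)]]
```

```bash
python3 -m creep '[[[1,-0.05,-0.2,3,0,0,0],[1,0,0,4,0,0,0],[1,0,0,3,0,0,0],[1,0,0,0.9,0,0,0],[1,0,0,0,0,0,0],[-1,0,0,0,0,0,0],[-1,0,0,0,0,0,0],[-1,0,0,0,0,0,0],[-1,0,0,0,0,0,0],[-1,0,0,0,0,0,0],[-1,0,0,0,0,0,0],[-1,0,0,0,0,0,0]]]' 70
```

```text
clock: 12.0
position: [0.4799, -0.1252, 0.2194]
tool_rot: [3.14, 0.0, 1.456]
force: [-0.3, -0.9, 10.7]
grip_width: 0.0248
finger_force: 68.0
```

```bash
python3 -m creep '[[[-1,0,0,-0.3,0,0,0],[-1,0,0,-0.5,0,0,0],[-1,0,0,-0.5,0,0,0],[-1,0,0,0,0,0,0]]]'
```

```text
clock: 12.5
position: [0.4797, -0.1252, 0.2321]
tool_rot: [3.141, -0.0, 1.456]
force: [5.7, -1.9, -8.8]
grip_width: 0.0248
finger_force: 69.1
```

```bash
python3 -m creep '[[[-1,0.6,0,0,0,0,0],[-1,1,0,0,0,0,0],[-1,1,0,0,0,0,0],[-1,0.9,0,0,0,0,0],[-1,0.4,0,0,0,0,0],[-1,0,0,0,0,0,0]]]'
python3 - <<'E'
from h import *
f=cam('wrist'); np.savez('w4.npz',**f); cv2.imwrite('pics/w4.png',f['image'])
P=cloud(f)
m=(abs(P[...,2]-.0352)<.004)&(abs(P[...,0]-.485)<.045)&(abs(P[...,1]+.085)<.05); print('carriage',m.sum(),rect(P[m]))
E
```

```text
clock: 13.25
position: [0.4844, -0.0859, 0.2318]
tool_rot: [3.14, -0.001, 1.456]
force: [7.3, 1.1, -7.8]
grip_width: 0.0246
finger_force: 69.2
carriage 5128 (array([485.5, -79.9]), 32.3, 60.3, 82.9)
```

View pics/w4.png

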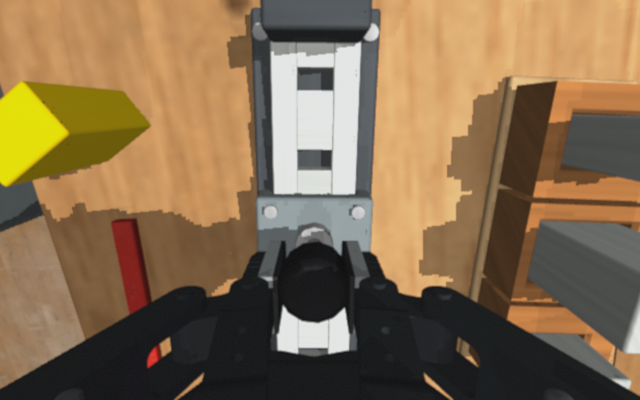

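The stop moved with the knob: the carriage front edge is at row ~196, with the next visible slots at (315,159) and (315,78). I'll compute its position and lower the pin.

```bash
python3 - <<'E'
from h import *
f=dict(np.load('w4.npz')); g=cv2.cvtColor(f['image'],cv2.COLOR_BGR2GRAY); print(g[60:205,318].tolist())
a=np.radians(83.3); ey=np.array([np.cos(a),np.sin(a)]); o=np.array([.485,-.085])
y=lambda r,z:((ray(f,318,r,z)[:2]-o)@ey*1000).round(1)
for r in (68,90,150,168): print(r,y(r,.022))
print(y(196,.0335))
E
python3 -m creep '[[[-1,0,0,0.4,0,0,0],[-1,0,0,0.4,0,0,0],[-1,0,0,0.3,0,0,0],[-1,0,0,0,0,0,0]]]'
```

```text
[228, 229, 228, 229, 229, 228, 209, 144, 83, 61, 57, 55, 60, 76, 91, 95, 94, 94, 94, 94, 94, 93, 93, 93, 93, 93, 93, 93, 91, 113, 178, 226, 230, 229, 229, 229, 229, 228, 228, 229, 229, 228, 228, 228, 228, 228, 228, 228, 228, 229, 229, 229, 228, 229, 229, 228, 229, 229, 228, 228, 228, 228, 229, 229, 228, 228, 229, 229, 229, 228, 228, 228, 228, 228, 228, 226, 227, 227, 228, 229, 229, 228, 227, 227, 228, 228, 229, 228, 219, 169, 108, 87, 89, 89, 89, 89, 89, 89, 89, 89, 89, 89, 90, 89, 89, 90, 94, 102, 106, 131, 185, 221, 225, 224, 225, 224, 223, 223, 223, 223, 222, 222, 222, 222, 221, 221, 223, 224, 223, 223, 224, 225, 224, 196, 124, 78, 79, 99, 125, 140, 145, 149, 151, 151, 150]
68 83.7
90 73.3
150 43.4
168 33.9
21.4
clock: 13.8
position: [0.4844, -0.0861, 0.2207]
tool_rot: [3.141, -0.001, 1.456]
force: [6.4, 1.0, -5.5]
grip_width: 0.0247
finger_force: 69.4
```

```bash
python3 -m creep '[[[-1,0,0,0.12,0,0,0],[-1,0,0,0,0,0,0],[-1,0,0,0,0,0,0]]]'; python3 -m creep '[[[-1,0,0,0.1,0,0,0],[-1,0,0,0,0,0,0],[-1,0,0,0,0,0,0]]]'
```

```text
clock: 14.18
position: [0.4845, -0.0861, 0.2197]
tool_rot: [3.14, -0.001, 1.456]
force: [5.7, 0.8, -6.4]
grip_width: 0.0251
finger_force: 69.5
clock: 14.55
position: [0.4845, -0.086, 0.2194]
tool_rot: [3.14, -0.0, 1.456]
force: [1.6, 0.9, 15.1]
grip_width: 0.0247
finger_force: 71.5
```

```bash
python3 - <<'E'
from h import *
f=cam('wrist'); P=cloud(f); print('knob top z',np.median(P[270:300,300:330,2]).round(4),'(bias +.0017)')
f=cam('side'); P=cloud(f); m=(abs(P[...,0]-.629)<.03)&(abs(P[...,1]+.052)<.03)&(P[...,2]>.075)&(P[...,2]<.1); print('block',m.sum(),rect(P[m]),np.median(P[m][:,2]))
print(bot.observe()['force'],bot.job_done())
E
```

```text
knob top z 0.0797 (bias +.0017)
block 214 (array([629.7, -52.4]), 25.4, 38.2, 81.7) 0.0838096616488363
the job is handed in; nothing more can be done
[ 1.53990692  1.41599005 15.73883846] None
```

The middle block is back in its pocket, upright and fully down, and released; the stop is one slot along toward the tall end stop with its pin fully home and the fingers still gripping the knob, and the job is handed in (about 15 s of the 48 s).

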